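# Fill the tube carrier and lift it off its dock by the pinch catches

## Robot

A 6-joint arm with a two-finger parallel gripper is mounted at the origin on a cart in front of the work surface, level with it; the furniture and walls round the work are solid. World frame = base frame: x ahead of the robot, y to its left, z up, the work surface at z = 0. Lengths are in m, angles in rad, forces in N, time in s.
With the tool pointing down it reaches from about 0.3 to 1 m from the base axis. Payload 5.1 kg.
Tool frame: the origin (TCP) lies between the finger pads; the fingertips stand 22 mm ahead of it and the grasp point (between the pads) lies 3 mm ahead of it; z points along the fingers, y is the direction in which the jaws open and shut (so a half turn about z gives the same grasp; the last joint's range is limited). The gripper opens to 95 mm and grips with 3 to 60 N. Pads are 20 mm wide; open, the fingers measure 119 mm over their backs; the gripper's body (75 mm by 180 mm) begins 59 mm behind the grasp point.
Start: joints at [-1.312, 0.124, 1.65, -0, 1.367, -0.083], TCP at [0.218, -0.612, 0.237] pointing down, gripper open.
Joint ranges: [-2.61, 2.61], [-1.02, 2.33], [0.03, 2.71], [-1.35, 4.49], [0.32, 2.68], [-2.91, 2.91]. Speed limits (rad/s): [2.57, 2.57, 3.14, 3.14, 3.14, 3.14].

## Interface

Orientations are given as a unit quaternion [x, y, z, w].
In Python, from rig import * gives the robot as it stands. The module is installed in compiled form; this text tells all that it offers.
- The arm moves only by the tool send_rows, never from a script. Its argument "commands" is a list of rows, each an object of numbers: "x", "y", "z": the shift along the tool's x, y, z in m; "ax", "ay", "az": the turn, a rotation vector about the tool's x, y, z in degrees; "claw": the closure in counts, from 0 (fully open) to 255 (shut). A call has 1 to 10 rows; each row is the pose to reach, as a shift and turn from the pose measured when the call began, along the tool's axes at that moment; what a row does not reach only later rows make up. A row lasts 1/10 s, in which the tool goes at most 50 mm and 8.59 degrees, less where a joint would pass 70% of its speed; a pose out of reach is approached as far as the arm can. A call with a gripper value outside its range is refused whole. The fingers move at their own pace and stop on an object; the grip force is fixed at half the most. Time passes only in rows, so rows that repeat a pose let the fingers close. It gives the time, the measured TCP pose, the force and the opening at its end, in the units of the state.
- state(): the state, without advancing time (a new reading comes with each control period).
- camera(name): name is "scene" or "top"; returns (picture, depth): 384x512x3 uint8, red, green, blue; 384x512 float32, m along the optical axis (not along the pixel's ray), 0 where there is no reading.
- camera_params(name): a dict with "fovy" (degrees; the focal length in pixels is half the picture's height over the tangent of half this angle, whatever the lens; pixels are square), "cx", "cy" (the principal point, pixels), "R" (3x3) and "t" (3): a world point X has camera coordinates R X + t. Camera axes: x right, y down, z forward; pixel columns grow to the right and rows downward; lengths in m; the calibration is good to about 2 mm. A picture is of the moment at which its call begins. camera_params takes no time and is no camera call.
- job_done(): hands the job in, once; it reports no verdict.
The state is a dict: "time": time; "joint_pos": joint angles; "qvel": joint speeds; "tau": joint torques, N m; "eef_pos": TCP position; "ee_rot": TCP orientation; "ft_force": force on the tool from outside, world axes, zero at the start; "ft_torque": the same for the moment, N m; "finger_gap": opening from 0.0 (shut) to 1.0 (fully open).
Only numpy, scipy, OpenCV 4.12 (cv2) and the standard library are available. Lean on these libraries where they do the work, as an engineer would, in place of code of your own. Each camera call takes 0.05 s, during which the arm holds its last target. There are 200 camera calls.

## Task

One red-capped blood tube is still in the blue rack: stand it foot down in the empty well of the dark grey tube carrier and let go of it. Then pinch the carrier's two blue side catches together so that they unhook from the dock, lift the full carrier straight up until its underside is at least 5 cm above the dock, and finish while still holding it there, level and still, with the catches pinched and all four tubes in it. Leave the purple and yellow tubes in the rack and do not disturb the rack, the yellow-lidded cup or the bottle with the blue cap.

Things in the scene. Friction and masses are not known exactly. Their poses are not given: they have to be found in the camera images.
- red_tube_mid (a point): The red-capped tube in the rack, the one to load: 17 mm across the cap, 13 mm across the glass, 100 mm tall, flat foot, 13 g; this point is on its axis, 50 mm above its foot, z up to the cap. The cap is the part from 75 to 100 mm above the foot. It starts upright in one of three places in the rack, its foot 3 mm above the worktop, with room for fingers towards the rack's two long sides.
- purple_tube_mid (a point): Purple-capped tube that stays in the rack, 40 or 80 mm from its neighbours along the rack: capped blood tube, 17 mm across the cap, 13 mm across the glass, 100 mm tall, flat foot; this point is on its axis half-way up (50 mm above its foot, z along the tube to the cap). The cap is the part from 75 to 100 mm above the foot. 
- yellow_tube_mid (a point): Yellow-capped tube that stays in the rack: capped blood tube, 17 mm across the cap, 13 mm across the glass, 100 mm tall, flat foot; this point is on its axis half-way up (50 mm above its foot, z along the tube to the cap). The cap is the part from 75 to 100 mm above the foot. 
- rack: Blue open tube rack, 42 x 108 x 60 mm, loose, 0.25 kg; origin under its centre, its long side along its own y. Three tubes stand in its -x row, at y = -39.5, 0 and +39.5 mm, in square cells about 17 mm wide.
- dock: Light grey dock, fixed to the worktop: a plate 86 x 184 mm with its deck 10 mm above the worktop, a low rim reaching 21 mm, and in the middle a steel T-shaped keeper reaching 28 mm; origin under its centre, long side along its own y. The carrier sits on the deck with about 2 mm of play; the catches hook under the keeper head.
- dock_deck (a point): Centre of the dock's deck, 10 mm above the worktop, where the carrier's underside rests; z up.
- carrier: Dark grey tube carrier, loose, about 0.25 kg, 27 mm wide (own x), 148 mm long (own y), block 56 mm tall; origin under its centre, z up. Four square wells, 17 mm wide, 51 mm deep, at y = -60, -32, +32, +60 mm; a tube standing home has its foot 5 mm above the underside. In the middle a handle blade with the blue catches on its -x and +x sides rises 140 mm (150 mm above the worktop while docked).
- carrier_grip (a point): Centre line, midway between the catches' finger pads, 126 mm above the carrier's underside; x is the line along which to pinch. Each pad is 22 mm wide (y), 112 to 140 mm above the underside; over their outer faces they measure 43 mm at mid-height when free (48 mm at the top), about 28 mm, faces parallel, when fully pinched. Nothing else is near at that height; the tubes end 21 mm below this point.
- empty_well (a point): Centre of the mouth of the empty well (the +y end of the carrier), 56 mm above the carrier's underside; the well goes straight down 51 mm. A tube standing home has its half-way point about 1 mm below this point.
- catch_front (a joint): Sprung catch on the carrier's -x side: a rocker pivoting 72 mm above the carrier's underside. 0 rad = sprung out, hooked under the keeper; grows as its upper pad is pressed inward; 0.065 rad frees it, 0.13 rad is fully pinched (7 mm at the pad, needs about 3 N; a hard grip may read up to 0.15). It springs back when let go.
- catch_back (a joint): The same on the carrier's +x side: 0 rad hooked, more than 0.065 rad free, 0.13 rad fully pinched.
- red_tube: The red-capped tube to load; origin at the centre of its foot, z along the tube.
- loaded_tube_a_mid (a point): Red-capped tube already in the carrier well beside the empty one (y = +32 mm): capped blood tube, 17 mm across the cap, 13 mm across the glass, 100 mm tall, flat foot; this point is on its axis half-way up (50 mm above its foot, z along the tube to the cap). The cap is the part from 75 to 100 mm above the foot. 
- loaded_tube_b_mid (a point): Red-capped tube already in the carrier well at y = -32 mm: capped blood tube, 17 mm across the cap, 13 mm across the glass, 100 mm tall, flat foot; this point is on its axis half-way up (50 mm above its foot, z along the tube to the cap). The cap is the part from 75 to 100 mm above the foot. 
- loaded_tube_c_mid (a point): Red-capped tube already in the carrier well at y = -60 mm: capped blood tube, 17 mm across the cap, 13 mm across the glass, 100 mm tall, flat foot; this point is on its axis half-way up (50 mm above its foot, z along the tube to the cap). The cap is the part from 75 to 100 mm above the foot. 
- cup: Bystander: specimen cup with yellow lid, 64 x 58 x 50 mm; origin under its centre.
- diluent: Bystander: white bottle with blue cap, 38 mm across, 82 mm tall; origin under its centre.
Things that resemble listed ones, but are neither listed nor needed, are in the scene too. Of the things that look like the carrier, the larger one is meant.

How it is judged:
By the outcome, as a careful person would: the job done as asked, in the order asked, and still so for the second after the job is handed in, while the arm keeps its last pose, push and grip.
It also fails if it takes over 64 s, if anything falls off the work surface, if the arm or the gripper's body presses on something with over 40 N, if the wrist force passes 120 N, or if a joint passes its speed limit or range.

## Working session

There is one attempt and no reset: what is moved stays moved. The work goes in short steps, Python scripts to look and compute and a tool call to move; the robot and the scene stay as the last step left them, time stands still between calls to the robot, and variables do not carry over. Pictures are saved under pics/ and viewed, about 8 in all and at most 12, crops included, and the job is handed in when it is done.

Besides the shell and the picture viewer there is one more tool, called after "Call:" as name([rows], argument=value, ...), one row to a line, values as JSON. send_rows: Moves the arm, as the interface text tells. Its arguments: {"type":"object","properties":{"commands":{"type":"array","items":{"type":"object","properties":{"x":{"type":"number"},"y":{"type":"number"},"z":{"type":"number"},"ax":{"type":"number"},"ay":{"type":"number"},"az":{"type":"number"},"claw":{"type":"number"}}}}},"required":["commands"]}

```bash
mkdir -p pics; cat > h.py <<'E'
from rig import *
import numpy as np, cv2
def snap(n,f):
    p,d=camera(n); cv2.imwrite(f'pics/{f}.png',p[:,:,::-1]); np.savez(f'pics/{f}.npz',p=p,d=d); return p,d
def ray(n,u,v,z=None,depth=None):
    c=camera_params(n);f=192/np.tan(np.radians(c['fovy'])/2);R=np.array(c['R']);t=np.array(c['t'])
    r=R.T@np.array([(u-c['cx'])/f,(v-c['cy'])/f,1]);o=-R.T@t
    return o+r*(depth if depth is not None else (z-o[2])/r[2])
def proj(n,X):
    c=camera_params(n);f=192/np.tan(np.radians(c['fovy'])/2);q=np.array(c['R'])@X+np.array(c['t'])
    return q[0]/q[2]*f+c['cx'],q[1]/q[2]*f+c['cy']
E
python3 - <<'E'
from h import *
a,_=snap('scene','s0');b,_=snap('top','t0')
cv2.imwrite('pics/t0b.png',cv2.resize(b[:,:,::-1],(800,600),interpolation=cv2.INTER_CUBIC))
cv2.imwrite('pics/s0b.png',cv2.resize(a[:,:,::-1],(800,600),interpolation=cv2.INTER_CUBIC))
for n in('scene','top'):print(camera_params(n))
print(state())
E
```

```text
{'fovy': 52.125831266845736, 'cx': 263.62107987339937, 'cy': 184.21101296603683, 'R': array([[ 5.10835992e-01, -8.59677990e-01, -5.85842473e-04],
       [-4.47965058e-01, -2.65607066e-01, -8.53686238e-01],
       [ 7.33739665e-01,  4.36356093e-01, -5.20787350e-01]]), 't': array([-0.32022682,  0.31617572,  0.61168665])}
{'fovy': 49.14200995930825, 'cx': 248.0180240816279, 'cy': 191.4880623111226, 'R': array([[ 0.01249508, -0.99982843,  0.01367429],
       [-0.98234209, -0.01482732, -0.18650516],
       [ 0.18667591, -0.01110243, -0.98235881]]), 't': array([-0.07259014,  0.55929393,  1.10582872])}
{'time': 0.1, 'joint_pos': array([-1.31155242e+00,  1.24461094e-01,  1.65152917e+00,  2.04041045e-05,
        1.36748765e+00, -8.26246465e-02]), 'qvel': array([-0.00052888, -0.00193059, -0.00359725,  0.00100891,  0.00034999,
        0.00083304]), 'tau': array([ 4.23274432e-04, -4.18881476e+01, -3.61096537e+01,  7.76456622e-02,
        4.61492187e-02, -7.06869196e-05]), 'eef_pos': array([ 0.21773663, -0.61188018,  0.23550109]), 'ee_rot': array([ 9.85426188e-01,  1.70100969e-01, -7.31843794e-05, -9.39841045e-04]), 'ft_force': array([ 0.47370481, -0.72450964, -0.19756681]), 'ft_torque': array([ 0.01103697, -0.03273061, -0.02738631]), 'finger_gap': 1.000713660158557}
```

View pics/t0b.png

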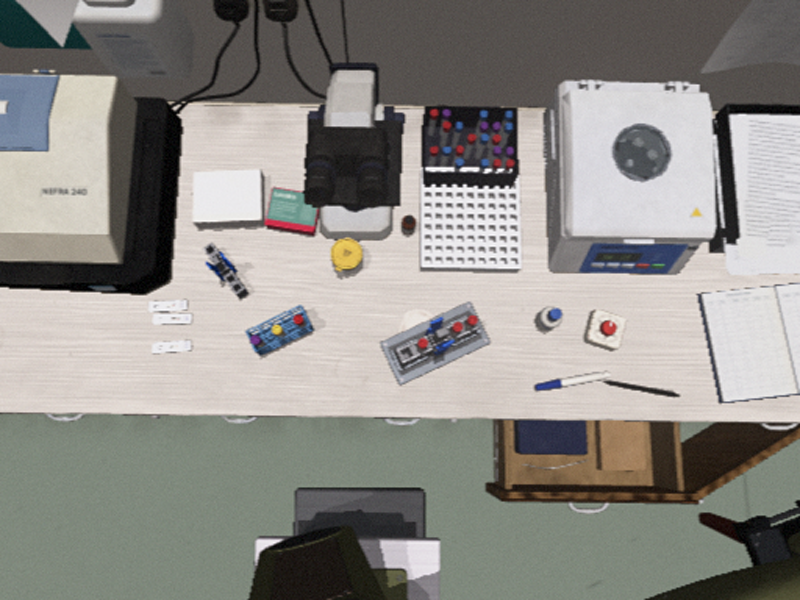

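View pics/s0b.png

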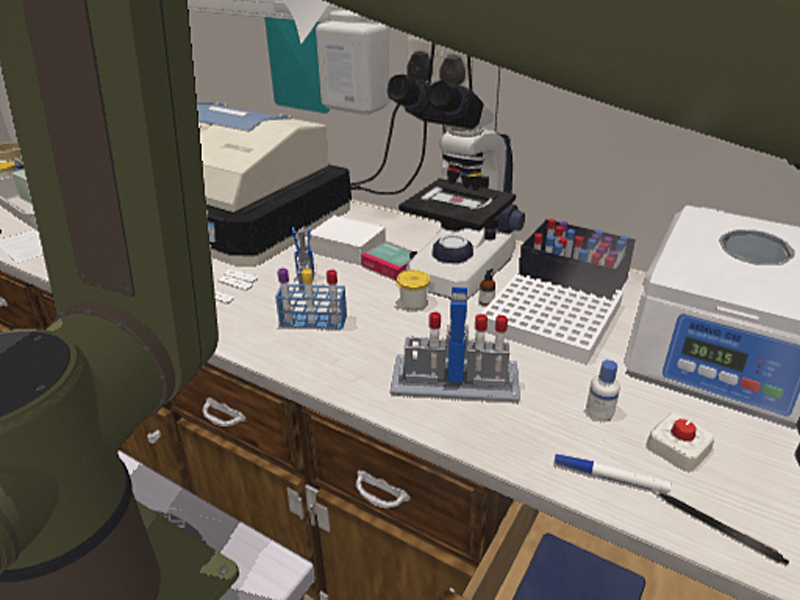

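The top view shows the rack at (280,330), red tube cap at (298,320), and the dock with carrier at (437,342) with the empty well at its left end (407,352). Next, crops and depth measurement.

```bash
python3 - <<'E'
from h import *
p=np.load('pics/t0.npz');a,d=p['p'],p['d']
c1=cv2.resize(a[190:232,155:205],None,fx=8,fy=8,interpolation=cv2.INTER_CUBIC)
c2=cv2.resize(a[188:248,240:318],None,fx=8,fy=8,interpolation=cv2.INTER_CUBIC)
W=np.zeros((c1.shape[0]+c2.shape[0],max(c1.shape[1],c2.shape[1]),3),np.uint8)
W=np.zeros((560,800,3),np.uint8)
c1=cv2.resize(c1,(300,252));c2=cv2.resize(c2,(500,385))
W[:252,:300]=c1;W[:385,300:]=c2
cv2.imwrite('pics/crop0.png',W[:390,:,::-1])
hsv=cv2.cvtColor(a,cv2.COLOR_RGB2HSV);H,S,V=[hsv[:,:,i].astype(int) for i in range(3)]
def cloud(n,d,r):
    v,u=np.mgrid[r[0]:r[1],r[2]:r[3]];return u,v,np.array([[ray(n,uu,vv,depth=d[vv,uu]) for uu in range(r[2],r[3])] for vv in range(r[0],r[1])])
for name,m in(('red',((H<8)|(H>172))&(S>140)&(V>90)),('yel',(H>18)&(H<30)&(S>140)),('pur',(H>130)&(H<160)&(S>80)),('blue',(H>105)&(H<125)&(S>150))):
    n,l,st,ce=cv2.connectedComponentsWithStats(m.astype(np.uint8))
    for i in range(1,n):
        u,v=ce[i]
        if st[i,4]>=8 and 150<u<380 and 150<v<250:
            ys,xs=np.where(l==i);X=np.array([ray('top',x,y,depth=d[y,x]) for x,y in zip(xs,ys)])
            zt=np.percentile(X[:,2],80);T=X[X[:,2]>zt-.008]
            print(name,st[i],ce[i].round(1),zt.round(3),np.median(T,0).round(4),((T.min(0)+T.max(0))/2).round(4))
E
```

```text
red [188 201   6   7  27] [190.6 204. ] 0.103 [0.5157 0.0854 0.1021] [0.5158 0.0859 0.1014]
red [299 202   6   6  27] [301.9 204.5] 0.116 [ 0.5164 -0.2052  0.1138] [ 0.5162 -0.2052  0.1142]
red [290 206   6   6  25] [292.3 209. ] 0.116 [ 0.5043 -0.1801  0.1141] [ 0.5053 -0.1804  0.1143]
red [268 217   5   6  27] [270.1 219.4] 0.116 [ 0.4769 -0.122   0.1133] [ 0.476  -0.122   0.1138]
yel [212 153  19  20 297] [221.1 162.4] 0.05 [0.6439 0.0119 0.0476] [0.6433 0.012  0.048 ]
yel [175 208   6   6  28] [177.2 210.7] 0.103 [0.4967 0.1204 0.1019] [0.4977 0.1193 0.1008]
pur [160 214   8   7  34] [163.4 217.3] 0.104 [0.4798 0.156  0.1014] [0.4787 0.1551 0.101 ]
blue [276 203   7   4  12] [279.4 204.9] 0.15 [ 0.509  -0.1436  0.149 ] [ 0.4289 -0.1009  0.6681]
blue [279 218  12   6  30] [284.8 220.6] 0.15 [ 0.4712 -0.1595  0.1471] [ 0.4102 -0.1107  0.6671]
blue [344 244  15   5  42] [351.  246.2] 0.016 [ 0.4168 -0.3548  0.0143] [ 0.4168 -0.3543  0.0158]
```

View pics/crop0.png

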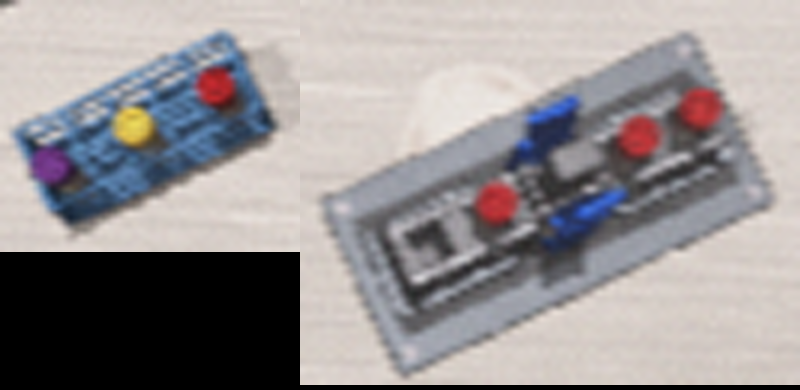

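```bash
cat >> h.py <<'E'
from scipy.spatial.transform import Rotation as Ro
def go(pos,yaw):
    "tool shift (m) and rotvec (deg) to TCP pos, tool x at world yaw, tool z down"
    s=state();A=Ro.from_quat(s['ee_rot']);B=Ro.from_euler('z',yaw,degrees=True)*Ro.from_euler('x',180,degrees=True)
    print('eef',s['eef_pos'].round(4),'t',round(s['time'],2),'gap',round(s['finger_gap'],3),'F',s['ft_force'].round(1),'yaw',round(np.degrees(np.arctan2(*A.as_matrix()[1::-1,0])),1))
    print('shift',A.inv().apply(np.array(pos)-s['eef_pos']).round(4),'rot',(A.inv()*B).as_rotvec(degrees=True).round(2),flush=True)
E
python3 -c "
from h import *
go([.516,.0858,.22],117.6)"
```

```text
eef [ 0.2177 -0.6119  0.2355] t 0.1 gap 1.001 F [ 0.5 -0.7 -0.2] yaw 19.6
shift [ 0.5149 -0.5573  0.0166] rot [-7.000e-02 -1.000e-01 -9.801e+01]
```

Call:
send_rows([
  {"x": 0.515, "y": -0.557, "z": 0.0, "az": -98, "claw": 130},
  {"x": 0.515, "y": -0.557, "z": 0.0, "az": -98, "claw": 130},
  {"x": 0.515, "y": -0.557, "z": 0.0, "az": -98, "claw": 130},
  {"x": 0.515, "y": -0.557, "z": 0.0, "az": -98, "claw": 130},
  {"x": 0.515, "y": -0.557, "z": 0.0, "az": -98, "claw": 130},
  {"x": 0.515, "y": -0.557, "z": 0.0, "az": -98, "claw": 130},
  {"x": 0.515, "y": -0.557, "z": 0.0, "az": -98, "claw": 130},
  {"x": 0.515, "y": -0.557, "z": 0.0, "az": -98, "claw": 130},
  {"x": 0.515, "y": -0.557, "z": 0.0, "az": -98, "claw": 130},
  {"x": 0.515, "y": -0.557, "z": 0.0, "az": -98, "claw": 130},
])

```text
schema error: expected keys x, y, z, ax, ay, az, claw
```

```bash
python3 -c "
from h import *
go([.516,.0858,.22],117.6)"
```

```text
eef [ 0.2177 -0.6119  0.2355] t 0.1 gap 1.001 F [ 0.5 -0.7 -0.2] yaw 19.6
shift [ 0.5149 -0.5573  0.0166] rot [-7.000e-02 -1.000e-01 -9.801e+01]
```

Call:
send_rows([
  {"x": 0.515, "y": -0.557, "z": 0, "ax": 0, "ay": 0, "az": -98, "claw": 130},
  {"x": 0.515, "y": -0.557, "z": 0, "ax": 0, "ay": 0, "az": -98, "claw": 130},
  {"x": 0.515, "y": -0.557, "z": 0, "ax": 0, "ay": 0, "az": -98, "claw": 130},
  {"x": 0.515, "y": -0.557, "z": 0, "ax": 0, "ay": 0, "az": -98, "claw": 130},
  {"x": 0.515, "y": -0.557, "z": 0, "ax": 0, "ay": 0, "az": -98, "claw": 130},
  {"x": 0.515, "y": -0.557, "z": 0, "ax": 0, "ay": 0, "az": -98, "claw": 130},
  {"x": 0.515, "y": -0.557, "z": 0, "ax": 0, "ay": 0, "az": -98, "claw": 130},
  {"x": 0.515, "y": -0.557, "z": 0, "ax": 0, "ay": 0, "az": -98, "claw": 130},
  {"x": 0.515, "y": -0.557, "z": 0, "ax": 0, "ay": 0, "az": -98, "claw": 130},
  {"x": 0.515, "y": -0.557, "z": 0, "ax": 0, "ay": 0, "az": -98, "claw": 130},
])

```text
time: 1.1
eef_pos: [0.4145, -0.1506, 0.2364]
ee_rot: [0.603, 0.798, 0.001, -0.0]
ft_force: [0.3, 0.5, -0.3]
finger_gap: 0.491
```

```bash
python3 -c "
from h import *
go([.516,.0858,.17],117.6)"
```

```text
eef [ 0.4145 -0.1506  0.2364] t 1.1 gap 0.491 F [ 0.3  0.5 -0.3] yaw 105.9
shift [0.1996 0.1622 0.0668] rot [  0.03  -0.09 -11.74]
```

Call:
send_rows([
  {"x": 0.2, "y": 0.162, "z": 0.0, "ax": 0, "ay": 0, "az": -11.7, "claw": 130},
  {"x": 0.2, "y": 0.162, "z": 0.0, "ax": 0, "ay": 0, "az": -11.7, "claw": 130},
  {"x": 0.2, "y": 0.162, "z": 0.02, "ax": 0, "ay": 0, "az": -11.7, "claw": 130},
  {"x": 0.2, "y": 0.162, "z": 0.04, "ax": 0, "ay": 0, "az": -11.7, "claw": 130},
  {"x": 0.2, "y": 0.162, "z": 0.06, "ax": 0, "ay": 0, "az": -11.7, "claw": 130},
  {"x": 0.2, "y": 0.162, "z": 0.08, "ax": 0, "ay": 0, "az": -11.7, "claw": 130},
  {"x": 0.2, "y": 0.162, "z": 0.08, "ax": 0, "ay": 0, "az": -11.7, "claw": 130},
  {"x": 0.2, "y": 0.162, "z": 0.08, "ax": 0, "ay": 0, "az": -11.7, "claw": 130},
])

```text
time: 1.9
eef_pos: [0.5149, 0.0862, 0.1558]
ee_rot: [0.518, 0.855, -0.0, -0.001]
ft_force: [-0.1, -0.4, 0.1]
finger_gap: 0.494
```

```bash
python3 - <<'E'
from h import *
go([.516,.0858,.094],117.6)
a,d=snap('scene','s1')
c=a[120:230,150:290]
cv2.imwrite('pics/s1c.png',cv2.resize(c[:,:,::-1],None,fx=5,fy=5,interpolation=cv2.INTER_CUBIC))
E
```

```text
eef [0.5149 0.0862 0.1558] t 1.9 gap 0.494 F [-0.1 -0.4  0.1] yaw 117.6
shift [-0.001   0.0009  0.0618] rot [-0.11 -0.12  0.02]
```

View pics/s1c.png

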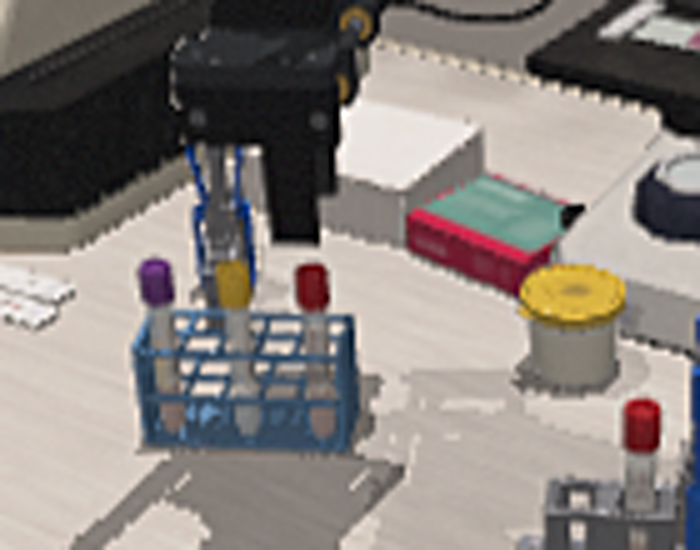

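```bash
python3 - <<'E'
from h import *
j=np.array([.886,.463,0])
def P(X): u,v=proj('scene',np.array(X));return round((u-150)*5,1),round((v-120)*5,1)
t=np.array([.5149,.0862,.1338])
w=np.array([-.463,.886,0])
for o in(-.03,.03):
  for k in(-.01,.01):print('tip',o,k,P(t+o*j+k*w))
print('cap top',P([.516,.0858,.103]),'cap bottom',P([.516,.0858,.078]),'base',P([.516,.0858,.003]))
for n,c in(('red',[.4765,-.122]),('yel',[.497,.12]),('pur',[.479,.1555])):print(n,P(c+[.115 if n=='red' else .103]),P(c+[.09 if n=='red' else .078]))
p=np.load('pics/s1.npz');a,d=p['p'],p['d']
hsv=cv2.cvtColor(a,cv2.COLOR_RGB2HSV);H,S,V=[hsv[:,:,i].astype(int) for i in range(3)]
for m in(((H<8)|(H>172))&(S>140)&(V>60),(H>18)&(H<30)&(S>140)):
  n,l,st,ce=cv2.connectedComponentsWithStats(m.astype(np.uint8))
  for i in range(1,n):
    if 15<st[i,4]<120 and 170<ce[i][0]<340 and 160<ce[i][1]<230:
      ys,xs=np.where(l==i);X=np.array([ray('scene',x,y,depth=d[y,x]) for x,y in zip(xs,ys)])
      print(st[i],ce[i].round(1),np.median(X,0).round(4))
E
```

```text
tip -0.03 -0.01 (np.float64(308.8), np.float64(245.8))
tip -0.03 0.01 (np.float64(267.1), np.float64(244.7))
tip 0.03 -0.01 (np.float64(328.9), np.float64(187.4))
tip 0.03 0.01 (np.float64(289.2), np.float64(186.4))
cap top (np.float64(305.2), np.float64(269.3)) cap bottom (np.float64(308.7), np.float64(312.4)) base (np.float64(318.7), np.float64(435.2))
red (np.float64(632.9), np.float64(406.6)) (np.float64(632.0), np.float64(453.9))
yel (np.float64(226.8), np.float64(268.2)) (np.float64(231.3), np.float64(311.3))
pur (np.float64(147.8), np.float64(265.6)) (np.float64(153.4), np.float64(308.6))
[210 173   5   9  43] [212.  176.8] [0.5127 0.0815 0.0982]
[275 200   7  10  66] [278.  204.5] [ 0.474  -0.1266  0.1109]
[305 201   7  11  67] [307.8 206. ] [ 0.502  -0.1847  0.111 ]
[317 202   8  11  65] [320.6 206.8] [ 0.5132 -0.2095  0.1113]
[193 172   7   9  54] [196.2 176.1] [0.4959 0.1166 0.0979]
```

The crop shows the near finger (270–320, tip row 245) just in front of the red cap (297–328). The projected tip and cap carry the same small camera offset, so the top-view estimate holds. Descending.

Call:
send_rows([
  {"x": -0.001, "y": 0.0018, "z": 0.02, "ax": 0, "ay": 0, "az": 0, "claw": 130},
  {"x": -0.001, "y": 0.0018, "z": 0.04, "ax": 0, "ay": 0, "az": 0, "claw": 130},
  {"x": -0.001, "y": 0.0018, "z": 0.055, "ax": 0, "ay": 0, "az": 0, "claw": 130},
  {"x": -0.001, "y": 0.0018, "z": 0.062, "ax": 0, "ay": 0, "az": 0, "claw": 130},
  {"x": -0.001, "y": 0.0018, "z": 0.062, "ax": 0, "ay": 0, "az": 0, "claw": 170},
  {"x": -0.001, "y": 0.0018, "z": 0.062, "ax": 0, "ay": 0, "az": 0, "claw": 190},
  {"x": -0.001, "y": 0.0018, "z": 0.062, "ax": 0, "ay": 0, "az": 0, "claw": 255},
  {"x": -0.001, "y": 0.0018, "z": 0.062, "ax": 0, "ay": 0, "az": 0, "claw": 255},
  {"x": -0.001, "y": 0.0018, "z": 0.062, "ax": 0, "ay": 0, "az": 0, "claw": 255},
  {"x": -0.001, "y": 0.0018, "z": 0.062, "ax": 0, "ay": 0, "az": 0, "claw": 255},
])

```text
time: 2.95
eef_pos: [0.5184, 0.0858, 0.0962]
ee_rot: [0.518, 0.855, 0.001, 0.0]
ft_force: [-0.2, -0.4, 3.0]
finger_gap: 0.163
```

Call:
send_rows([
  {"x": 0, "y": 0, "z": -0.02, "ax": 0, "ay": 0, "az": 0, "claw": 255},
  {"x": 0, "y": 0, "z": -0.04, "ax": 0, "ay": 0, "az": 0, "claw": 255},
  {"x": 0, "y": 0, "z": -0.06, "ax": 0, "ay": 0, "az": 0, "claw": 255},
  {"x": 0, "y": 0, "z": -0.08, "ax": 0, "ay": 0, "az": 0, "claw": 255},
  {"x": 0, "y": 0, "z": -0.1, "ax": 0, "ay": 0, "az": 0, "claw": 255},
  {"x": 0, "y": 0, "z": -0.12, "ax": 0, "ay": 0, "az": 0, "claw": 255},
  {"x": 0, "y": 0, "z": -0.12, "ax": 0, "ay": 0, "az": 0, "claw": 255},
  {"x": 0, "y": 0, "z": -0.12, "ax": 0, "ay": 0, "az": 0, "claw": 255},
])

```text
time: 3.75
eef_pos: [0.5182, 0.0857, 0.2159]
ee_rot: [0.518, 0.855, 0.001, 0.0]
ft_force: [-0.1, -0.5, -0.3]
finger_gap: 0.165
```

```bash
python3 - <<'E'
from h import *
go([.466,-.0968,.2],115.5)
a,d=snap('scene','s2')
cv2.imwrite('pics/s2c.png',cv2.resize(a[60:250,150:360][:,:,::-1],None,fx=3,fy=3,interpolation=cv2.INTER_CUBIC))
E
```

```text
eef [0.5182 0.0857 0.2159] t 3.75 gap 0.165 F [-0.1 -0.5 -0.3] yaw 117.6
shift [-0.1377 -0.1307  0.0156] rot [ 0.12 -0.02  2.07]
```

View pics/s2c.png

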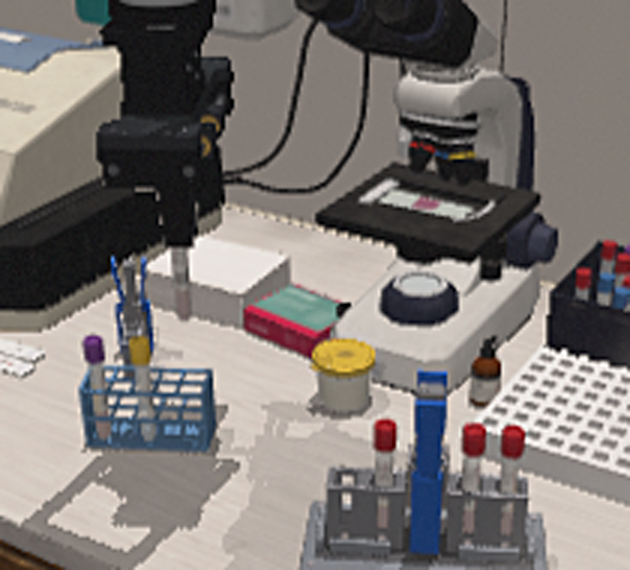

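Call:
send_rows([
  {"x": -0.138, "y": -0.131, "z": 0.0, "ax": 0, "ay": 0, "az": 2.1, "claw": 255},
  {"x": -0.138, "y": -0.131, "z": 0.0, "ax": 0, "ay": 0, "az": 2.1, "claw": 255},
  {"x": -0.138, "y": -0.131, "z": 0.0, "ax": 0, "ay": 0, "az": 2.1, "claw": 255},
  {"x": -0.138, "y": -0.131, "z": 0.0, "ax": 0, "ay": 0, "az": 2.1, "claw": 255},
  {"x": -0.138, "y": -0.131, "z": 0.0, "ax": 0, "ay": 0, "az": 2.1, "claw": 255},
  {"x": -0.138, "y": -0.131, "z": 0.02, "ax": 0, "ay": 0, "az": 2.1, "claw": 255},
  {"x": -0.138, "y": -0.131, "z": 0.04, "ax": 0, "ay": 0, "az": 2.1, "claw": 255},
  {"x": -0.138, "y": -0.131, "z": 0.045, "ax": 0, "ay": 0, "az": 2.1, "claw": 255},
  {"x": -0.138, "y": -0.131, "z": 0.045, "ax": 0, "ay": 0, "az": 2.1, "claw": 255},
])

```text
time: 4.7
eef_pos: [0.4644, -0.0963, 0.1678]
ee_rot: [0.534, 0.846, 0.0, -0.002]
ft_force: [0.5, 0.0, 1.1]
finger_gap: 0.165
```

```bash
python3 - <<'E'
from h import *
go([.466,-.0965,.1665],115.5)
a,d=snap('scene','s3');b,e=snap('top','t3')
W=np.zeros((600,790,3),np.uint8)
W[:,:390]=cv2.resize(a[150:250,250:315],(390,600),interpolation=cv2.INTER_CUBIC)
W[:480,400:]=cv2.resize(b[185:245,250:299],(390,480),interpolation=cv2.INTER_CUBIC)
cv2.imwrite('pics/c3.png',W[:,:,::-1])
def P(X): u,v=proj('scene',np.array(X));return round((u-249.5)*6,1),round((v-149.5)*6,1)
print('foot',P([.466,-.0965,.076]),'mouth',P([.466,-.0965,.066]))
E
```

```text
eef [ 0.4644 -0.0963  0.1678] t 4.7 gap 0.165 F [0.5 0.  1.1] yaw 115.5
shift [-0.0008  0.0014  0.0013] rot [-0.13 -0.23  0.  ]
foot (np.float64(86.7), np.float64(392.4)) mouth (np.float64(86.7), np.float64(414.3))
```

View pics/c3.png

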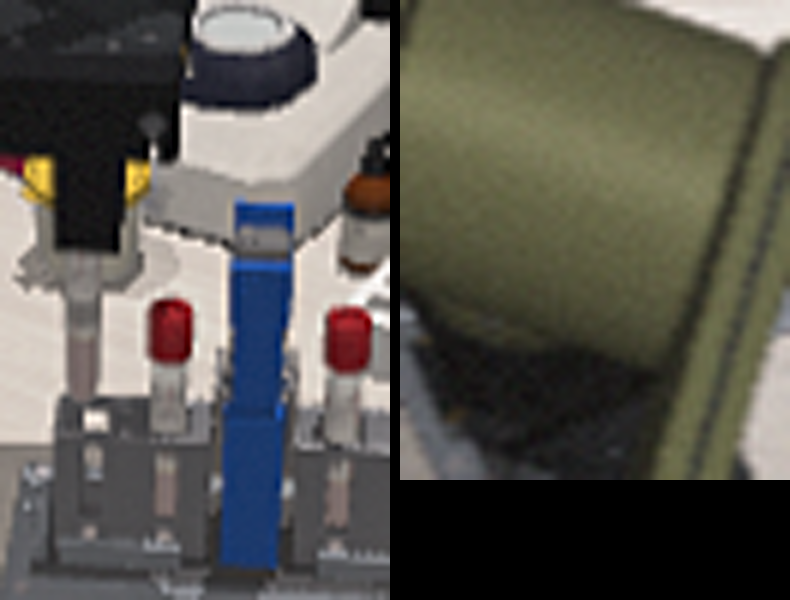

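```bash
python3 - <<'E'
from h import *
def P(X): u,v=proj('scene',np.array(X));return round((u-249.5)*6,1),round((v-149.5)*6,1)
c=np.array([.4923,-.1503]);y=np.array([-.430,.903])
for dx in(0,):
  for k in(.074,.06,.032,-.032,-.060,-.074):
    q=c+k*y;print(k,'mouth',P([*q,.066]),'captop',P([*q,.115]))
print('handle top',P([*c,.150]))
print('foot now',P([.4644,-.0963,.0745]), 'per mm x',P([.4654,-.0963,.0745]),'per mm y',P([.4644,-.0953,.0745]))
p=np.load('pics/s3.npz');a,d=p['p'],p['d']
b=np.load('pics/t0.npz')
W=np.hstack([cv2.resize(a[195:250,250:335],(600,388),interpolation=cv2.INTER_CUBIC)])
T=cv2.resize(b['p'][205:235,250:315],(780,360),interpolation=cv2.INTER_CUBIC)
cv2.imwrite('pics/c4.png',T[:,:,::-1])
def Q(X): u,v=proj('top',np.array(X));return round((u-249.5)*12,1),round((v-204.5)*12,1)
print('topcrop');
for k in(.074,.06,.032,-.032,-.060):
    q=c+k*y;print(k,'mouth',Q([*q,.066]),'captop',Q([*q,.115]))
E
```

```text
0.074 mouth (np.float64(49.2), np.float64(411.2)) captop (np.float64(48.0), np.float64(301.8))
0.06 mouth (np.float64(86.5), np.float64(413.3)) captop (np.float64(86.5), np.float64(303.8))
0.032 mouth (np.float64(161.6), np.float64(417.3)) captop (np.float64(163.8), np.float64(307.7))
-0.032 mouth (np.float64(334.5), np.float64(426.7)) captop (np.float64(341.9), np.float64(316.7))
-0.06 mouth (np.float64(410.8), np.float64(430.9)) captop (np.float64(420.6), np.float64(320.7))
-0.074 mouth (np.float64(449.1), np.float64(432.9)) captop (np.float64(460.0), np.float64(322.7))
handle top (np.float64(256.2), np.float64(229.6))
foot now (np.float64(84.0), np.float64(397.8)) per mm x (np.float64(85.4), np.float64(396.4)) per mm y (np.float64(81.7), np.float64(396.9))
topcrop
0.074 mouth (np.float64(60.5), np.float64(272.2)) captop (np.float64(67.2), np.float64(248.6))
0.06 mouth (np.float64(117.2), np.float64(246.2)) captop (np.float64(126.3), np.float64(221.5))
0.032 mouth (np.float64(230.1), np.float64(194.3)) captop (np.float64(244.3), np.float64(167.3))
-0.032 mouth (np.float64(486.4), np.float64(76.5)) captop (np.float64(511.8), np.float64(44.5))
-0.06 mouth (np.float64(597.7), np.float64(25.4)) captop (np.float64(627.9), np.float64(-8.8))
```

View pics/c4.png

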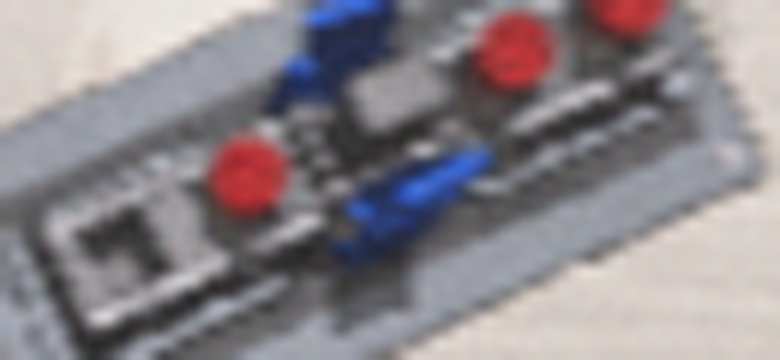

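The empty well's mouth (about x=94) lies ~12 px right of the tube foot (82,397) in the scene crop. In the top crop the well is also slightly right of my estimate. Correcting about 4 mm along −y of the carrier and 2 mm along the jaws.

Call:
send_rows([
  {"x": -0.004, "y": 0.0024, "z": 0, "ax": 0, "ay": -0.2, "az": 0, "claw": 255},
  {"x": -0.004, "y": 0.0024, "z": 0, "ax": 0, "ay": -0.2, "az": 0, "claw": 255},
  {"x": -0.004, "y": 0.0024, "z": 0, "ax": 0, "ay": -0.2, "az": 0, "claw": 255},
])

```text
time: 5.1
eef_pos: [0.4701, -0.0995, 0.1707]
ee_rot: [0.534, 0.846, -0.0, 0.002]
ft_force: [0.3, -0.2, 0.6]
finger_gap: 0.166
```

```bash
python3 - <<'E'
from h import *
go([.4679,-.0990,.108],115.5)
a,d=snap('scene','s5')
cv2.imwrite('pics/c5.png',cv2.resize(a[185:245,252:300][:,:,::-1],None,fx=10,fy=10,interpolation=cv2.INTER_CUBIC))
E
```

```text
eef [ 0.4701 -0.0995  0.1707] t 5.1 gap 0.166 F [ 0.3 -0.2  0.6] yaw 115.5
shift [ 0.0016 -0.0018  0.0627] rot [0.08 0.19 0.01]
```

View pics/c5.png

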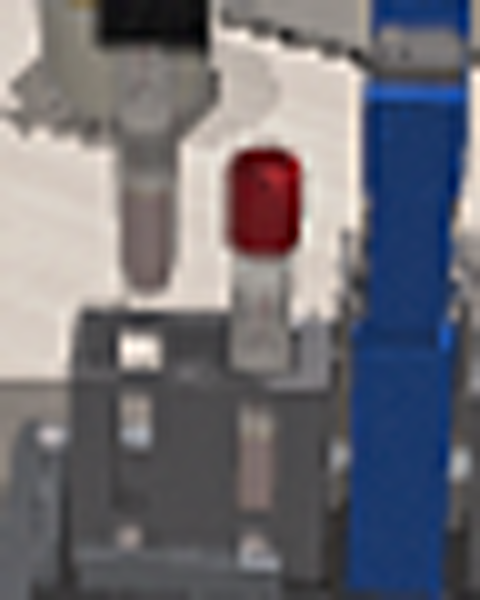

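Now the foot (148,285) is ~9 px (2 mm) right of the well's mouth centre (~139,350). Correcting back and starting insertion, watching force.

Call:
send_rows([
  {"x": 0.002, "y": -0.001, "z": 0.0, "ax": 0, "ay": 0.1, "az": 0, "claw": 255},
  {"x": 0.002, "y": -0.001, "z": 0.003, "ax": 0, "ay": 0.1, "az": 0, "claw": 255},
  {"x": 0.002, "y": -0.001, "z": 0.006, "ax": 0, "ay": 0.1, "az": 0, "claw": 255},
  {"x": 0.002, "y": -0.001, "z": 0.009, "ax": 0, "ay": 0.1, "az": 0, "claw": 255},
  {"x": 0.002, "y": -0.001, "z": 0.012, "ax": 0, "ay": 0.1, "az": 0, "claw": 255},
  {"x": 0.002, "y": -0.001, "z": 0.015, "ax": 0, "ay": 0.1, "az": 0, "claw": 255},
  {"x": 0.002, "y": -0.001, "z": 0.018, "ax": 0, "ay": 0.1, "az": 0, "claw": 255},
  {"x": 0.002, "y": -0.001, "z": 0.018, "ax": 0, "ay": 0.1, "az": 0, "claw": 255},
])

```text
time: 5.95
eef_pos: [0.4678, -0.0981, 0.1518]
ee_rot: [0.534, 0.846, 0.0, 0.0]
ft_force: [-0.7, 0.6, -0.6]
finger_gap: 0.168
```

```bash
python3 - <<'E'
from h import *
go([.468,-.0975,.108],115.5)
a,d=snap('scene','s6')
cv2.imwrite('pics/c6.png',cv2.resize(a[185:245,252:300][:,:,::-1],None,fx=10,fy=10,interpolation=cv2.INTER_CUBIC))
E
```

```text
eef [ 0.4678 -0.0981  0.1518] t 5.95 gap 0.168 F [-0.7  0.6 -0.6] yaw 115.5
shift [0.0005 0.0004 0.0438] rot [0.02 0.03 0.01]
```

View pics/c6.png

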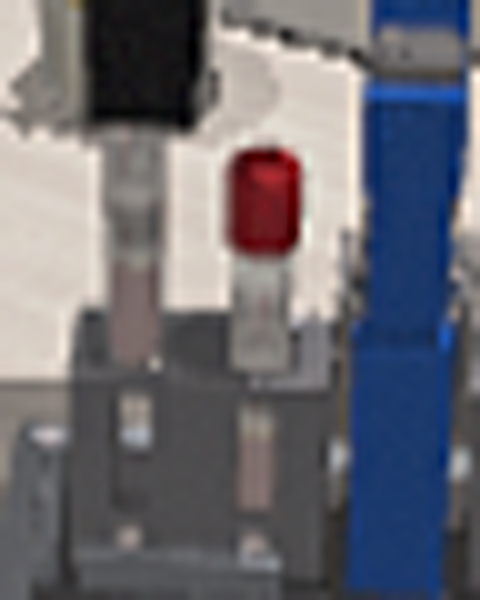

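The tube (x≈134) is now cut off by the well's front rim at row 362, like its neighbour, with no force, so it has entered the well. Continuing down.

Call:
send_rows([
  {"x": -0.0005, "y": 0, "z": 0.005, "ax": 0, "ay": 0, "az": 0, "claw": 255},
  {"x": -0.0005, "y": 0, "z": 0.01, "ax": 0, "ay": 0, "az": 0, "claw": 255},
  {"x": -0.0005, "y": 0, "z": 0.015, "ax": 0, "ay": 0, "az": 0, "claw": 255},
  {"x": -0.0005, "y": 0, "z": 0.02, "ax": 0, "ay": 0, "az": 0, "claw": 255},
  {"x": -0.0005, "y": 0, "z": 0.025, "ax": 0, "ay": 0, "az": 0, "claw": 255},
  {"x": -0.0005, "y": 0, "z": 0.03, "ax": 0, "ay": 0, "az": 0, "claw": 255},
  {"x": -0.0005, "y": 0, "z": 0.03, "ax": 0, "ay": 0, "az": 0, "claw": 255},
])

```text
time: 6.7
eef_pos: [0.4677, -0.0984, 0.1211]
ee_rot: [0.534, 0.846, -0.0, -0.0]
ft_force: [-0.1, 0.1, -0.4]
finger_gap: 0.165
```

Call:
send_rows([
  {"x": 0, "y": 0, "z": 0.003, "ax": 0, "ay": 0, "az": 0, "claw": 255},
  {"x": 0, "y": 0, "z": 0.006, "ax": 0, "ay": 0, "az": 0, "claw": 255},
  {"x": 0, "y": 0, "z": 0.009, "ax": 0, "ay": 0, "az": 0, "claw": 255},
  {"x": 0, "y": 0, "z": 0.011, "ax": 0, "ay": 0, "az": 0, "claw": 255},
  {"x": 0, "y": 0, "z": 0.012, "ax": 0, "ay": 0, "az": 0, "claw": 255},
  {"x": 0, "y": 0, "z": 0.012, "ax": 0, "ay": 0, "az": 0, "claw": 255},
])

```text
time: 7.3
eef_pos: [0.4676, -0.0983, 0.109]
ee_rot: [0.534, 0.846, -0.0, -0.0]
ft_force: [-0.4, 0.6, -0.1]
finger_gap: 0.167
```

Call:
send_rows([
  {"x": 0, "y": 0, "z": 0.0005, "ax": 0, "ay": 0, "az": 0, "claw": 200},
  {"x": 0, "y": 0, "z": 0.0005, "ax": 0, "ay": 0, "az": 0, "claw": 170},
  {"x": 0, "y": 0, "z": 0.0005, "ax": 0, "ay": 0, "az": 0, "claw": 130},
  {"x": 0, "y": 0, "z": 0.0005, "ax": 0, "ay": 0, "az": 0, "claw": 130},
  {"x": 0, "y": 0, "z": -0.02, "ax": 0, "ay": 0, "az": 0, "claw": 130},
  {"x": 0, "y": 0, "z": -0.04, "ax": 0, "ay": 0, "az": 0, "claw": 130},
  {"x": 0, "y": 0, "z": -0.07, "ax": 0, "ay": 0, "az": 0, "claw": 80},
  {"x": 0, "y": 0, "z": -0.1, "ax": 0, "ay": 0, "az": 0, "claw": 80},
  {"x": 0, "y": 0, "z": -0.12, "ax": 0, "ay": 0, "az": 0, "claw": 60},
  {"x": 0, "y": 0, "z": -0.12, "ax": 0, "ay": 0, "az": 0, "claw": 60},
])

```text
time: 8.3
eef_pos: [0.4696, -0.099, 0.2329]
ee_rot: [0.534, 0.846, 0.001, 0.003]
ft_force: [0.7, 0.3, -0.5]
finger_gap: 0.745
```

```bash
python3 - <<'E'
from h import *
go([.4935,-.1515,.23],115.5)
a,d=snap('scene','s7')
cv2.imwrite('pics/c7.png',cv2.resize(a[150:250,230:350][:,:,::-1],None,fx=6,fy=6,interpolation=cv2.INTER_CUBIC))
hsv=cv2.cvtColor(a,cv2.COLOR_RGB2HSV);H,S,V=[hsv[:,:,i].astype(int) for i in range(3)]
m=((H<8)|(H>172))&(S>140)&(V>60)
n,l,st,ce=cv2.connectedComponentsWithStats(m.astype(np.uint8))
for i in range(1,n):
    if 15<st[i,4]<120 and 170<ce[i][0]<340 and 160<ce[i][1]<230:
      ys,xs=np.where(l==i);X=np.array([ray('scene',x,y,depth=d[y,x]) for x,y in zip(xs,ys)])
      print(st[i],ce[i].round(1),np.median(X,0).round(4))
E
```

```text
eef [ 0.4696 -0.099   0.2329] t 8.3 gap 0.745 F [ 0.7  0.3 -0.5] yaw 115.5
shift [-0.0577 -0.001   0.0031] rot [0.26 0.25 0.01]
[263 199   6  11  59] [265.5 203.7] [ 0.4622 -0.1021  0.11  ]
[275 200   7  10  65] [278.  204.6] [ 0.4738 -0.1263  0.1099]
[305 201   7  11  66] [307.8 206.1] [ 0.5009 -0.1845  0.1101]
[317 202   8  11  64] [320.7 206.7] [ 0.5127 -0.2094  0.1105]
```

View pics/c7.png

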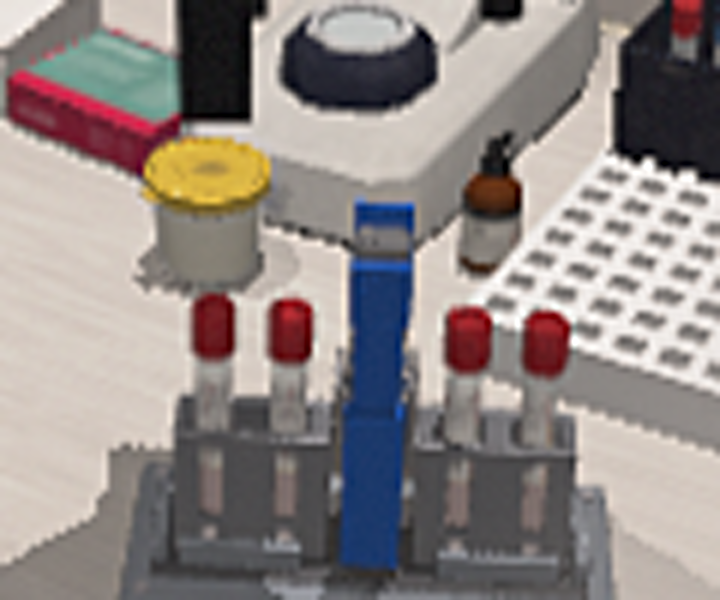

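The new tube's cap (213,327) is level with the other three, so all four are home. Moving over the handle, then descending.

Call:
send_rows([
  {"x": -0.03, "y": -0.0018, "z": 0.0, "ax": 0.2, "ay": 0.2, "az": 0.3, "claw": 60},
  {"x": -0.0577, "y": -0.0018, "z": 0.0, "ax": 0.2, "ay": 0.2, "az": 0.3, "claw": 60},
  {"x": -0.0577, "y": -0.0018, "z": 0.0, "ax": 0.2, "ay": 0.2, "az": 0.3, "claw": 60},
  {"x": -0.0577, "y": -0.0018, "z": 0.0, "ax": 0.2, "ay": 0.2, "az": 0.3, "claw": 60},
  {"x": -0.0577, "y": -0.0018, "z": 0.02, "ax": 0.2, "ay": 0.2, "az": 0.3, "claw": 60},
  {"x": -0.0577, "y": -0.0018, "z": 0.035, "ax": 0.2, "ay": 0.2, "az": 0.3, "claw": 60},
  {"x": -0.0577, "y": -0.0018, "z": 0.035, "ax": 0.2, "ay": 0.2, "az": 0.3, "claw": 60},
])

```text
time: 9.05
eef_pos: [0.4896, -0.15, 0.1917]
ee_rot: [0.535, 0.845, -0.001, -0.004]
ft_force: [-0.8, -0.1, -1.2]
finger_gap: 0.766
```

```bash
python3 - <<'E'
from h import *
go([.4928,-.1518,.139],115.3)
a,d=snap('scene','s8')
cv2.imwrite('pics/c8.png',cv2.resize(a[130:250,240:340][:,:,::-1],None,fx=5,fy=5,interpolation=cv2.INTER_CUBIC))
E
```

```text
eef [ 0.4896 -0.15    0.1917] t 9.05 gap 0.766 F [-0.8 -0.1 -1.2] yaw 115.2
shift [-0.0033  0.0025  0.0527] rot [-0.35 -0.39 -0.05]
```

View pics/c8.png

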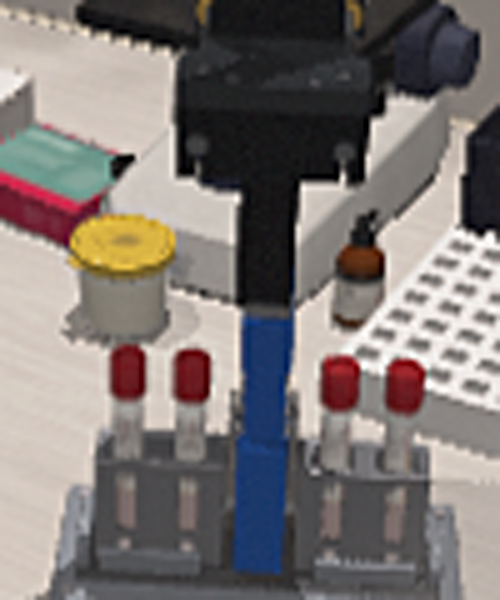

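Call:
send_rows([
  {"x": -0.001, "y": 0.0025, "z": 0.0, "ax": -0.3, "ay": -0.3, "az": 0, "claw": 60},
  {"x": -0.001, "y": 0.0025, "z": 0.012, "ax": -0.3, "ay": -0.3, "az": 0, "claw": 60},
  {"x": -0.001, "y": 0.0025, "z": 0.024, "ax": -0.3, "ay": -0.3, "az": 0, "claw": 60},
  {"x": -0.001, "y": 0.0025, "z": 0.036, "ax": -0.3, "ay": -0.3, "az": 0, "claw": 60},
  {"x": -0.001, "y": 0.0025, "z": 0.046, "ax": -0.3, "ay": -0.3, "az": 0, "claw": 60},
  {"x": -0.001, "y": 0.0025, "z": 0.052, "ax": -0.3, "ay": -0.3, "az": 0, "claw": 60},
  {"x": -0.001, "y": 0.0025, "z": 0.052, "ax": -0.3, "ay": -0.3, "az": 0, "claw": 60},
  {"x": -0.001, "y": 0.0025, "z": 0.052, "ax": -0.3, "ay": -0.3, "az": 0, "claw": 60},
])

```text
time: 9.9
eef_pos: [0.4929, -0.1502, 0.1414]
ee_rot: [0.535, 0.845, 0.0, 0.0]
ft_force: [0.2, -0.8, -0.5]
finger_gap: 0.764
```

```bash
python3 - <<'E'
from h import *
go([.4928,-.1518,.139],115.3)
E
```

```text
eef [ 0.4929 -0.1502  0.1414] t 9.9 gap 0.764 F [ 0.2 -0.8 -0.5] yaw 115.2
shift [-0.0014 -0.0008  0.0024] rot [ 0.05  0.02 -0.05]
```

Close slowly onto the catches.

Call:
send_rows([
  {"x": -0.0005, "y": -0.0005, "z": 0.002, "ax": 0, "ay": 0, "az": 0, "claw": 90},
  {"x": -0.0005, "y": -0.0005, "z": 0.002, "ax": 0, "ay": 0, "az": 0, "claw": 120},
  {"x": -0.0005, "y": -0.0005, "z": 0.002, "ax": 0, "ay": 0, "az": 0, "claw": 140},
  {"x": -0.0005, "y": -0.0005, "z": 0.002, "ax": 0, "ay": 0, "az": 0, "claw": 160},
  {"x": -0.0005, "y": -0.0005, "z": 0.002, "ax": 0, "ay": 0, "az": 0, "claw": 180},
  {"x": -0.0005, "y": -0.0005, "z": 0.002, "ax": 0, "ay": 0, "az": 0, "claw": 255},
  {"x": -0.0005, "y": -0.0005, "z": 0.002, "ax": 0, "ay": 0, "az": 0, "claw": 255},
  {"x": -0.0005, "y": -0.0005, "z": 0.002, "ax": 0, "ay": 0, "az": 0, "claw": 255},
])

```text
time: 10.7
eef_pos: [0.4931, -0.1511, 0.1404]
ee_rot: [0.535, 0.845, 0.0, 0.001]
ft_force: [-1.1, 0.6, 5.3]
finger_gap: 0.284
```

```bash
python3 - <<'E'
from h import *
go([.4928,-.1518,.139],115.3)
E
```

```text
eef [ 0.4931 -0.1511  0.1404] t 10.7 gap 0.284 F [-1.1  0.6  5.3] yaw 115.3
shift [-0.0005 -0.0006  0.0014] rot [ 0.08  0.08 -0.03]
```

Opening reads 27 mm, so the catches are fully pinched. Lifting gently.

Call:
send_rows([
  {"x": 0, "y": 0, "z": -0.002, "ax": 0, "ay": 0, "az": 0, "claw": 255},
  {"x": 0, "y": 0, "z": -0.004, "ax": 0, "ay": 0, "az": 0, "claw": 255},
  {"x": 0, "y": 0, "z": -0.006, "ax": 0, "ay": 0, "az": 0, "claw": 255},
  {"x": 0, "y": 0, "z": -0.008, "ax": 0, "ay": 0, "az": 0, "claw": 255},
  {"x": 0, "y": 0, "z": -0.008, "ax": 0, "ay": 0, "az": 0, "claw": 255},
])

```text
time: 11.2
eef_pos: [0.4931, -0.1511, 0.1484]
ee_rot: [0.535, 0.845, 0.0, 0.001]
ft_force: [-0.2, -0.5, -3.6]
finger_gap: 0.28
```

Force −3.6 N is about the carrier's weight, so it is unhooked.

Call:
send_rows([
  {"x": 0, "y": 0, "z": -0.008, "ax": 0, "ay": 0, "az": 0, "claw": 255},
  {"x": 0, "y": 0, "z": -0.016, "ax": 0, "ay": 0, "az": 0, "claw": 255},
  {"x": 0, "y": 0, "z": -0.025, "ax": 0, "ay": 0, "az": 0, "claw": 255},
  {"x": 0, "y": 0, "z": -0.034, "ax": 0, "ay": 0, "az": 0, "claw": 255},
  {"x": 0, "y": 0, "z": -0.043, "ax": 0, "ay": 0, "az": 0, "claw": 255},
  {"x": 0, "y": 0, "z": -0.052, "ax": 0, "ay": 0, "az": 0, "claw": 255},
  {"x": 0, "y": 0, "z": -0.06, "ax": 0, "ay": 0, "az": 0, "claw": 255},
  {"x": 0, "y": 0, "z": -0.066, "ax": 0, "ay": 0, "az": 0, "claw": 255},
  {"x": 0, "y": 0, "z": -0.066, "ax": 0, "ay": 0, "az": 0, "claw": 255},
  {"x": 0, "y": 0, "z": -0.066, "ax": 0, "ay": 0, "az": 0, "claw": 255},
])

```text
time: 12.2
eef_pos: [0.4929, -0.151, 0.2143]
ee_rot: [0.535, 0.845, 0.0, 0.001]
ft_force: [0.1, 0.2, -2.9]
finger_gap: 0.283
```

```bash
python3 - <<'E'
from h import *
go([.4931,-.1511,.2144],115.3)
a,d=snap('scene','s9')
cv2.imwrite('pics/c9.png',cv2.resize(a[110:250,170:350][:,:,::-1],None,fx=4,fy=4,interpolation=cv2.INTER_CUBIC))
hsv=cv2.cvtColor(a,cv2.COLOR_RGB2HSV);H,S,V=[hsv[:,:,i].astype(int) for i in range(3)]
m=((H<8)|(H>172))&(S>140)&(V>60)
n,l,st,ce=cv2.connectedComponentsWithStats(m.astype(np.uint8))
for i in range(1,n):
    if 15<st[i,4]<120 and 170<ce[i][0]<340 and 130<ce[i][1]<230:
      ys,xs=np.where(l==i);X=np.array([ray('scene',x,y,depth=d[y,x]) for x,y in zip(xs,ys)])
      print(st[i],ce[i].round(1),np.median(X,0).round(4))
E
```

```text
eef [ 0.4929 -0.151   0.2143] t 12.2 gap 0.283 F [ 0.1  0.2 -2.9] yaw 115.3
shift [-0.0002  0.0002 -0.0001] rot [ 0.07  0.07 -0.04]
[262 169   7  11  70] [265.1 174.3] [ 0.4619 -0.1014  0.1841]
[276 170   7  11  69] [279.  175.3] [ 0.474  -0.1271  0.1832]
[307 172   7  11  74] [310.  176.9] [ 0.5014 -0.1846  0.1833]
[320 172   8  11  74] [323.2 177. ] [ 0.5129 -0.209   0.1837]
```

View pics/c9.png

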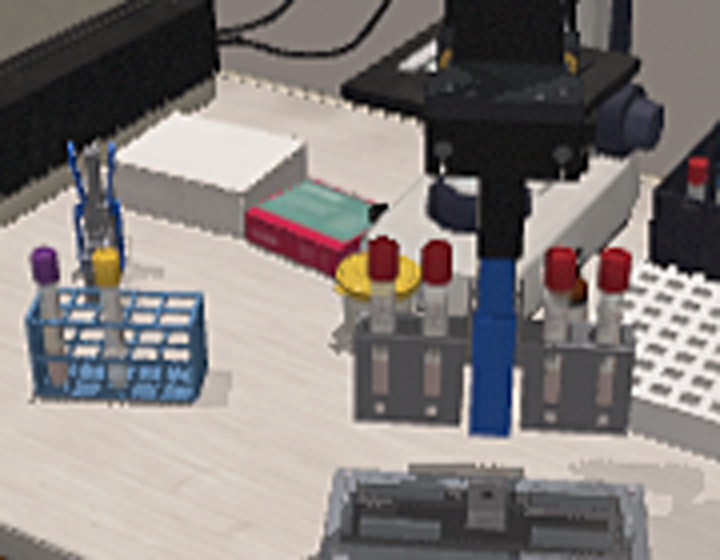

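All four caps rose 73 mm and sit level within 1 mm. The dock is empty and the rack and bystanders are in place. A short settle, then hand in.

Call:
send_rows([
  {"x": 0, "y": 0, "z": 0, "ax": 0, "ay": 0, "az": 0, "claw": 255},
  {"x": 0, "y": 0, "z": 0, "ax": 0, "ay": 0, "az": 0, "claw": 255},
  {"x": 0, "y": 0, "z": 0, "ax": 0, "ay": 0, "az": 0, "claw": 255},
  {"x": 0, "y": 0, "z": 0, "ax": 0, "ay": 0, "az": 0, "claw": 255},
])

```text
time: 12.65
eef_pos: [0.4926, -0.151, 0.2138]
ee_rot: [0.535, 0.845, 0.0, 0.0]
ft_force: [0.2, 0.1, -2.9]
finger_gap: 0.283
```

```bash
python3 - <<'E'
from h import *
s=state();print(s['eef_pos'],s['finger_gap'],s['ft_force'],abs(s['qvel']).max());print(job_done())
E
```

```text
[ 0.49263773 -0.15095112  0.21376458] 0.28312342663753975 [ 0.19949309  0.11530979 -2.92611006] 0.002297971803575364
the job is handed in; nothing more can be done
None
```

I stood the red-capped tube in the carrier's empty well and let go of it. Then I pinched both catches, lifted the carrier straight up, and handed the job in at 12.65 s while still holding it.

- **Lift:** the carrier's underside is about 73 mm above the dock deck. The four caps read 183–184 mm high, level to about 1 mm, and the arm is still.
- **Grip:** the jaws are 27 mm apart, which matches fully pinched catches. I inferred this from the opening and did not read the catch joints directly. The wrist carries 2.9 N, which is about the loaded carrier's weight.
- **Surroundings:** in the last picture all four tubes are in the carrier and the purple and yellow tubes stand in the rack. The rack and the cup look untouched. The blue-capped bottle was outside that picture, and no move went near it.
- **Disagreement:** the two cameras differed by 2–4 mm on where the well was. I corrected this from close-up pictures before inserting the tube, and it went in without measurable force.

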